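# Tip down the transfer plate and push the first jar across

### The job

The hinged transfer plate at the end of the jar conveyor has been left standing up, so the jars cannot cross to the round table. With the fingertips, push the plate over until it lies fully flat as a bridge (do not shove it over with the jar), then gently push the first waiting jar along its lane and across the plate until it stands upright, its whole base on the round table. Grip and lift nothing, and leave the other jars where they stand.

Things in the scene. Friction and masses are not known exactly. Their poses are not given: they have to be found in the camera images.
- line: jar conveyor and round table, one fixed, motionless unit. Origin on the deck (z = 0) straight under the middle of the plate's hinge; its y axis is the jars' direction of travel (conveyor at negative y, round table at positive y), z up. Belt surface level at z = 90 mm, from y = -560 to -4 mm, then the plate's hinge
- lane_mid (a point): middle of the lane, on the belt at (0, -220, 90) mm in the line's frame. Steel guide rails 6 mm thick, 60 mm apart inside, centred on it, run from y = -535 to +95 mm (past the plate's sides) at z = 108 to 123 mm; rail posts 72 mm either side, up to z = 135 mm; photo-eye and reflector 78 mm either side at y = -190, up to z = 152 mm
- hinge_mid (a point): the middle of the plate's hinge axis, at (0, 0, 87) mm in the frame of line; the hinge runs along the line's x axis
- plate (a joint): angle of the white plastic plate, 56 mm wide across the lane, 4 mm thick, from 4 to 88 mm off the hinge axis. 0: flat on a firm stop, pointing to the line's +y, upper face at z = 88.5 mm; pi/2: upright between the rails; more: leaning back over the belt. Friction hinge: stays where it is left, takes 1 to 3 N near the free edge, must be pushed all the way down
- plate_edge (a point): middle of the plate's free edge, 88 mm from the hinge axis
- disc_centre (a point): centre of the round table's flat top, at (0, 352, 87) mm in the line's frame: a motionless aluminium disc 520 mm in diameter; a hub cap 72 mm wide, 16 mm high in the middle. Its fence (z = 102 to 130 mm) is open about 110 mm wide where the lane comes in. The disc's edge is 4 mm beyond the flat plate's end
- jar_first: clear glass jar of capsules with a flat black lid, a plain upright cylinder 55 mm in diameter and 68 mm high, about 150 g; origin at the centre of its underside, z up its axis. It is the first jar waiting on the belt in the lane, the nearest one to the plate; the one to push across. It slides with about 1 N; a jar pushed high up may tip
- jar_next: clear glass jar of capsules with a flat black lid, a plain upright cylinder 55 mm in diameter and 68 mm high, about 150 g; origin at the centre of its underside, z up its axis. It waits further back in the same lane, at least 80 mm behind the first; to be left alone
- jar_a: clear glass jar of capsules with a flat black lid, a plain upright cylinder 55 mm in diameter and 68 mm high, about 150 g; origin at the centre of its underside, z up its axis. It stands on the round table, near the inlet, on the robot's side; to be left alone
- jar_b: clear glass jar of capsules with a flat black lid, a plain upright cylinder 55 mm in diameter and 68 mm high, about 150 g; origin at the centre of its underside, z up its axis. It stands on the round table, at the robot's side; to be left alone
- jar_c: clear glass jar of capsules with a flat black lid, a plain upright cylinder 55 mm in diameter and 68 mm high, about 150 g; origin at the centre of its underside, z up its axis. It stands on the round table, at the far end, on the robot's side; to be left alone
- jar_d: clear glass jar of capsules with a flat black lid, a plain upright cylinder 55 mm in diameter and 68 mm high, about 150 g; origin at the centre of its underside, z up its axis. It stands on the round table, at the far end, opposite the inlet; to be left alone
- jar_e: clear glass jar of capsules with a flat black lid, a plain upright cylinder 55 mm in diameter and 68 mm high, about 150 g; origin at the centre of its underside, z up its axis. It stands on the round table, on the side away from the robot; to be left alone

How it is judged:
By the outcome, as a careful person would: the job done as asked, in the order asked, and still so for the second after the job is handed in, with the robot touching nothing.
It also fails if it takes over 56 s, if anything falls off the work surface, if the arm or the gripper's body presses on something with over 40 N, if the wrist force passes 120 N, or if a joint passes its speed limit or range.

### The arm

A 6-joint arm with a two-finger parallel gripper is mounted at the origin on the work surface. World frame = base frame: x ahead of the robot, y to its left, z up, the work surface at z = 0. Lengths are in m, angles in rad, forces in N, time in s.
With the tool pointing down it reaches from about 0.35 to 0.775 m from the base axis. Payload 5.5 kg.
Tool frame: the origin (TCP) lies between the finger pads; the fingertips stand 8 mm ahead of it and the grasp point (between the pads) lies 11 mm behind it; z points along the fingers, y is the line along which they close (so a half turn about z gives the same grasp; the last joint's range is limited). The gripper opens to 85 mm and grips with 20 to 120 N. Pads are 22 mm wide; open, the fingers measure 114 mm over their backs; the gripper's body (76 mm by 85 mm) begins 54 mm behind the grasp point. The pads swing forward as they close: fully open they stand 13 mm farther back than shut.
Start: joints at [1.052, 0.313, 0.046, 1.304, 0, 1.431], TCP at [0.213, 0.534, 0.239] pointing down, gripper open.
Joint ranges: [-2.76, 2.76], [-0.86, 1.69], [-1.03, 1.26], [-2.2, 2.34], [-1.47, 1.5], [-3.14, 3.14]. Speed limits (rad/s): [2.57, 2.57, 3.14, 3.14, 3.14, 3.14].

### API

Orientations are given as a unit quaternion [w, x, y, z].
In Python, from workcell import status, vision, job gives the robot as it stands. The module is installed in compiled form; this text tells all that it offers.
- The arm moves only by the tool apply_moves, never from a script. Its argument "moves" is one flat list of numbers, 6 for each row, row after row: the shift along the world's x, y, z in units of 25 mm (1.0 is 25 mm), then the turn, a rotation vector about the world's x, y, z in rad. In form: [x, y, z, rx, ry, rz, x, y, z, rx, ry, rz, ...]. A call has 1 to 20 rows; each row is the pose to reach, as a shift and turn from the pose commanded when the call began; what a row does not reach only later rows make up. A row lasts 1/12 s, in which the tool goes at most 41.7 mm and 7.16 degrees, less where a joint would pass 70% of its speed; a pose out of reach is approached as far as the arm can. A call with a gripper value outside its range is refused whole. "claw" is the opening in per cent of the stroke, from 0 (shut) to 100 (fully open), set as the call begins (left out, the last holds). The fingers move at their own pace and stop on an object; "newtons" is the grip in N (left out, the last holds). Time passes only in rows, so rows that repeat a pose let the fingers close. It gives the time, the measured TCP pose, the force, the opening and the grip force at its end, in the units of the state.
- status.get_state(): the state, without advancing time (a new reading comes with each control period).
- vision.read_camera(name): name is "side" or "top"; returns a dict with "image" (400x640x3 uint8, blue, green, red), "camera_matrix" (3x3 intrinsics, pixels), "camera_from_world" (4x4, takes a point from world to camera coordinates). Camera axes: x right, y down, z forward; pixel columns grow to the right and rows downward; lengths in m; the calibration is good to about 2 mm. A picture is of the moment at which its call begins. There is no depth.
- job.hand_in(): hands the job in; it is judged then, once.
The state is a dict: "clock": time; "joint_pos": joint angles; "qvel": joint speeds; "tau": joint torques, N m; "tcp_pos": TCP position; "orientation": TCP orientation; "wrist_force": force on the tool from outside, world axes, zero at the start; "ft_torque": the same for the moment, N m; "finger_gap": finger opening in m; "grip_force": force on a finger pad.
Only numpy, scipy, OpenCV 4.12 (cv2) and the standard library are available. Lean on these libraries where they do the work, as an engineer would, in place of code of your own. Each camera call takes 0.05 s, during which the arm holds its last target. There are 200 camera calls.

## Working session

There is one attempt and no reset: what is moved stays moved. The work goes in short steps, Python scripts to look and compute and a tool call to move; the robot and the scene stay as the last step left them, time stands still between calls to the robot, and variables do not carry over. Pictures are saved under pics/ and viewed, at most 10 in all, crops included, and the job is handed in when it is done.

Besides the shell and the picture viewer there is one more tool, called after "Emit:" as name(argument=value, ...) on one line, values as JSON. apply_moves: Moves the arm, as the interface text tells. Its arguments: {"type":"object","properties":{"moves":{"type":"array","items":{"type":"number"}},"claw":{"type":"number"},"newtons":{"type":"number"}},"required":["moves"]}

```bash
mkdir -p pics
cat > h.py <<'E'
import numpy as np,cv2
from workcell import status,vision,job
def cam(n,f=None):
    c=vision.read_camera(n)
    if f: cv2.imwrite('pics/'+f,c['image'])
    return c
def ray(c,u,v):
    T=c['camera_from_world'];R=T[:3,:3];o=-R.T@T[:3,3]
    d=R.T@np.linalg.inv(c['camera_matrix'])@np.array([u,v,1.]);return o,d
def atz(c,u,v,z):
    o,d=ray(c,u,v);return o+d*(z-o[2])/d[2]
def proj(c,p):
    q=c['camera_from_world']@np.append(p,1);q=c['camera_matrix']@q[:3];return q[:2]/q[2]
E
python3 - <<'E'
from h import *
import pickle
d={}
for n in('top','side'):
    d[n]=cam(n,n+'0.png')
    print(n,d[n]['camera_from_world'].round(3).tolist(),d[n]['camera_matrix'].round(1).tolist())
pickle.dump(d,open('c.pkl','wb'))
print(status.get_state())
E
```

```text
top [[-0.025, -1.0, 0.002, -0.008], [-0.978, 0.024, -0.207, 0.514], [0.207, -0.008, -0.978, 1.334], [0.0, 0.0, 0.0, 1.0]] [[482.9, 0.0, 329.2], [0.0, 482.9, 205.6], [0.0, 0.0, 1.0]]
side [[0.986, -0.166, -0.001, -0.532], [-0.098, -0.577, -0.811, 0.107], [0.134, 0.8, -0.585, 1.449], [0.0, 0.0, 0.0, 1.0]] [[485.0, 0.0, 325.3], [0.0, 485.0, 205.3], [0.0, 0.0, 1.0]]
{'clock': 0.1, 'joint_pos': array([ 1.05242624e+00,  3.13942150e-01,  4.51105972e-02,  1.30360104e+00,
       -3.41595535e-05,  1.43115170e+00]), 'qvel': array([-0.00179161, -0.0025317 ,  0.002681  , -0.00219783,  0.00056353,
        0.00096461]), 'tau': array([ 2.90753662e-03, -4.81723595e+01,  2.99244708e+01,  1.26588723e-02,
       -1.37147144e-04,  6.94643703e-06]), 'tcp_pos': array([0.21242295, 0.5338551 , 0.23849581]), 'orientation': array([-2.48178342e-04,  1.88232978e-01,  9.82124064e-01, -7.79770205e-04]), 'wrist_force': array([-0.08800324,  0.14984896, -0.64124104]), 'ft_torque': array([-0.0184024 ,  0.02899095, -0.07249744]), 'grip_force': 0.0, 'finger_gap': 0.0853344919851101}
```

View pics/top0.png

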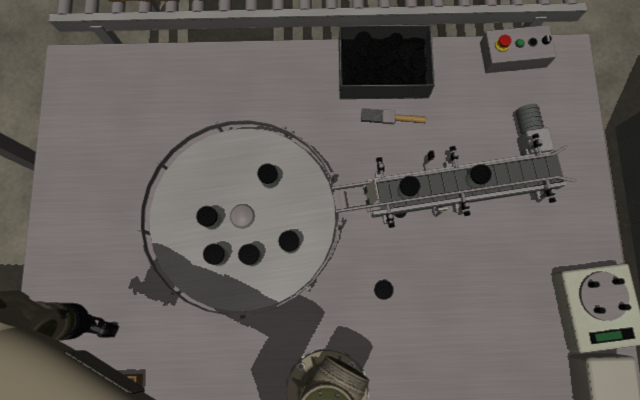

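View pics/side0.png

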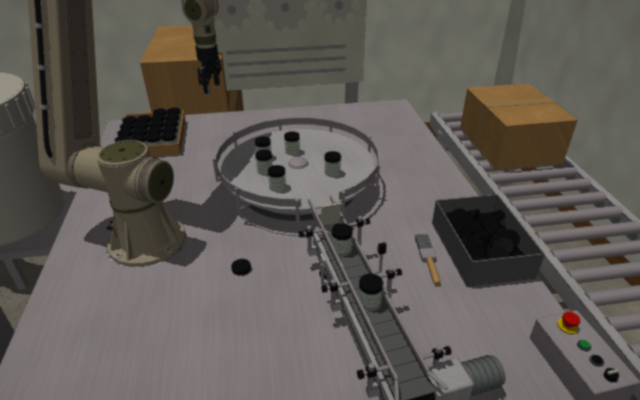

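The top view shows the jar lids at (409,186) and (480,174), with the hinge near (372,193). The disc's hub is at (242,215). I'll enlarge both views.

Run:
```python
import pickle,cv2,numpy as np
d=pickle.load(open('c.pkl','rb'))
a=cv2.resize(d['top']['image'][140:230,325:485],(800,450),interpolation=cv2.INTER_CUBIC)
b=cv2.resize(d['side']['image'][180:300,285:415],(650,600),interpolation=cv2.INTER_CUBIC)
cv2.imwrite('pics/a.png',a);cv2.imwrite('pics/b.png',b)
```

```text
(no output)
```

View pics/a.png

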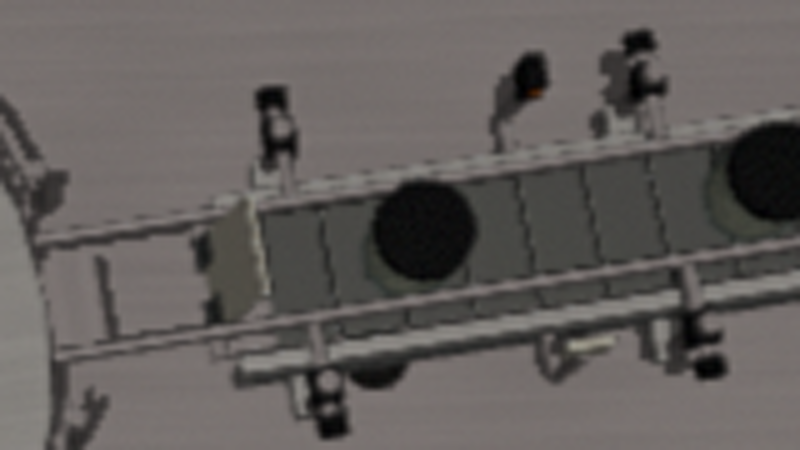

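View pics/b.png

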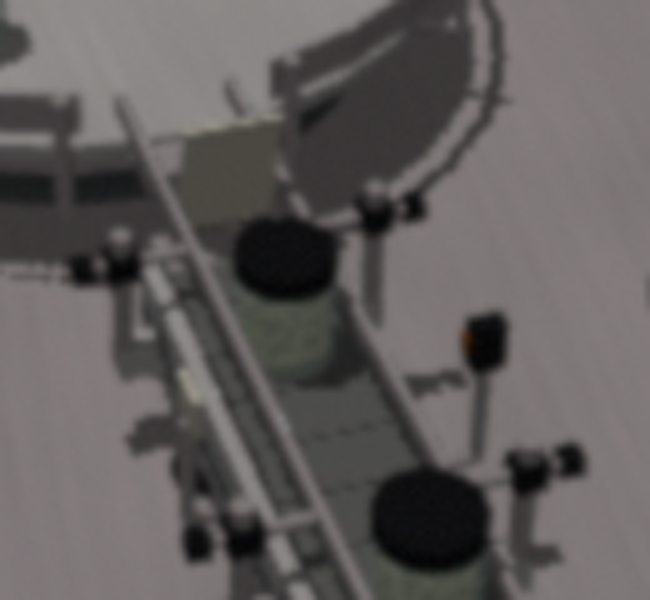

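The top crop shows the plate's free edge from px (375,179) to (378.4,200) and the hinge side at about (366.5,196). The first lid's centre is at (409.8,186). The rail midline runs from (333,199.6) to (485,175.3). In the side crop the plate's free edge runs from px (321,206) to (341,204).

```bash
cat > fit.py <<'E'
from h import *
import pickle
d=pickle.load(open('c.pkl','rb'));t=d['top'];s=d['side']
p=atz(t,333,199.6,.123);q=atz(t,485,175.3,.123);a=(p-q)/np.linalg.norm(p-q)
hub=atz(t,242,215.5,.103)
print('rail dir',a,'hub',hub)
h=hub-a*.352; n=np.array([a[1],-a[0],0])
print('hub lateral off midline',(hub-p)@n)
# put origin: lateral from midline
hb=hub+n*((p-hub)@n)
dirA=(hub-q)/np.linalg.norm((hub-q)[:2]); print('alt dir',dirA)
for nm,u,v,z in(('j1',409.8,186,.158),('j2',480.5,174,.158)):
    j=atz(t,u,v,z);print(nm,j,'s',(j-hub)@a+.352,'lat',(j-p)@n)
for u,v,nm in((378.4,200,'A'),(375,179,'B')):
    o,r=ray(t,u,v)
    for z in(.15,.16,.17,.175):
        e=o+r*(z-o[2])/r[2];print(nm,z,e.round(4),'s',((e-hub)@a+.352).round(4))
for u,v in((285+187/5,180+135/5),(285+280/5,180+120/5)):
    o,r=ray(s,u,v)
    for z in(.15,.16,.17,.175):
        e=o+r*(z-o[2])/r[2];print('side',z,e.round(4),'s',((e-hub)@a+.352).round(4))
for L in((285+285/5,180+237/5),): j=atz(s,*L,.158);print('side j1',j,'s',(j-hub)@a+.352)
# check hinge knuckles & disc rim at near edge
for y in(0,):
  print('hinge px',proj(t,np.append((hub-a*.352)[:2],.087)),'plateflat end',proj(t,np.append((hub-a*.264)[:2],.087)))
E
python3 fit.py
```

```text
rail dir [-0.13695885  0.99057674  0.        ] hub [0.48107033 0.22040351 0.103     ]
hub lateral off midline 0.000632855994720841
alt dir [-0.13603749  0.99070369 -0.02939292]
j1 [ 0.53957062 -0.23743812  0.158     ] s -0.10953939962196552 lat -0.004123590764418078
j2 [ 0.56811645 -0.42988681  0.158     ] s -0.3040841961881655 lat -0.0022043069500047164
A 0.15 [ 0.505  -0.1525  0.15  ] s -0.0206
A 0.16 [ 0.5028 -0.1513  0.16  ] s -0.0192
A 0.17 [ 0.5006 -0.1502  0.17  ] s -0.0178
A 0.175 [ 0.4995 -0.1496  0.175 ] s -0.0171
B 0.15 [ 0.5634 -0.146   0.15  ] s -0.0222
B 0.16 [ 0.5607 -0.1449  0.16  ] s -0.0208
B 0.17 [ 0.5581 -0.1438  0.17  ] s -0.0193
B 0.175 [ 0.5567 -0.1433  0.175 ] s -0.0186
side 0.15 [ 0.5116 -0.1207  0.15  ] s 0.0099
side 0.16 [ 0.5094 -0.1343  0.16  ] s -0.0032
side 0.17 [ 0.5072 -0.1479  0.17  ] s -0.0164
side 0.175 [ 0.5061 -0.1547  0.175 ] s -0.023
side 0.15 [ 0.5647 -0.1153  0.15  ] s 0.008
side 0.16 [ 0.5618 -0.129   0.16  ] s -0.0052
side 0.17 [ 0.559  -0.1427  0.17  ] s -0.0183
side 0.175 [ 0.5575 -0.1495  0.175 ] s -0.0249
side j1 [ 0.54511223 -0.22809153  0.158     ] s -0.10103985392126597
hinge px [367.1441887  196.70224263] plateflat end [336.32438934 201.63530031]
```

Emit:
apply_moves(moves=[4,-9,0,0,0,0.2,12.92,-28.4,0,0,0,0.517,12.92,-28.4,0,0,0,0.517,12.92,-28.4,0,0,0,0.517,12.92,-28.4,0,0,0,0.517,12.92,-28.4,0,0,0,0.517,12.92,-28.4,0,0,0,0.517,12.92,-28.4,0,0,0,0.517,12.92,-28.4,0,0,0,0.517,12.92,-28.4,0,0,0,0.517,12.92,-28.4,0,0,0,0.517,12.92,-28.4,0,0,0,0.517,12.92,-28.4,0,0,0,0.517,12.92,-28.4,0,0,0,0.517,12.92,-28.4,0,0,0,0.517,12.92,-28.4,0,0,0,0.517,12.92,-28.4,0,0,0,0.517,12.92,-28.4,0,0,0,0.517,12.92,-28.4,0,0,0,0.517,12.92,-28.4,0,0,0,0.517], claw=0)

```text
clock: 1.77
tcp_pos: [0.538, -0.1823, 0.2376]
orientation: [0.0, -0.066, 0.998, -0.001]
wrist_force: [1.3, 1.6, 0.2]
finger_gap: 0.0002
grip_force: 0.0
```

```bash
cat > two.py <<'E'
import sys
from h import *
f=sys.argv[1]
t=cam('top')['image'][130:240,270:490];s=cam('side')['image'][130:300,250:430]
a=cv2.resize(t,(660,330),interpolation=cv2.INTER_CUBIC);b=cv2.resize(s,(286,270),interpolation=cv2.INTER_CUBIC)
b=cv2.resize(s[:,:],(280,264))
c=cv2.resize(s,None,fx=2.5,fy=2.5,interpolation=cv2.INTER_CUBIC)
W=np.zeros((600,800,3),np.uint8)
a=cv2.resize(t,(350,175),interpolation=cv2.INTER_CUBIC)
c=cv2.resize(s,(450,425),interpolation=cv2.INTER_CUBIC)
a=cv2.resize(t,(350*1,175*1)) if 0 else cv2.resize(cv2.rotate(t,cv2.ROTATE_90_CLOCKWISE),(300,600),interpolation=cv2.INTER_CUBIC)
W[:600,:300]=a;W[:425,320:770]=c
cv2.imwrite('pics/'+f,W)
st=status.get_state();print(st['clock'],st['tcp_pos'],st['wrist_force'])
E
python3 two.py c1.png
```

```text
1.8667 [ 0.53548583 -0.17712451  0.23798453] [ 0.43962907  0.493875   -0.49509594]
```

View pics/c1.png

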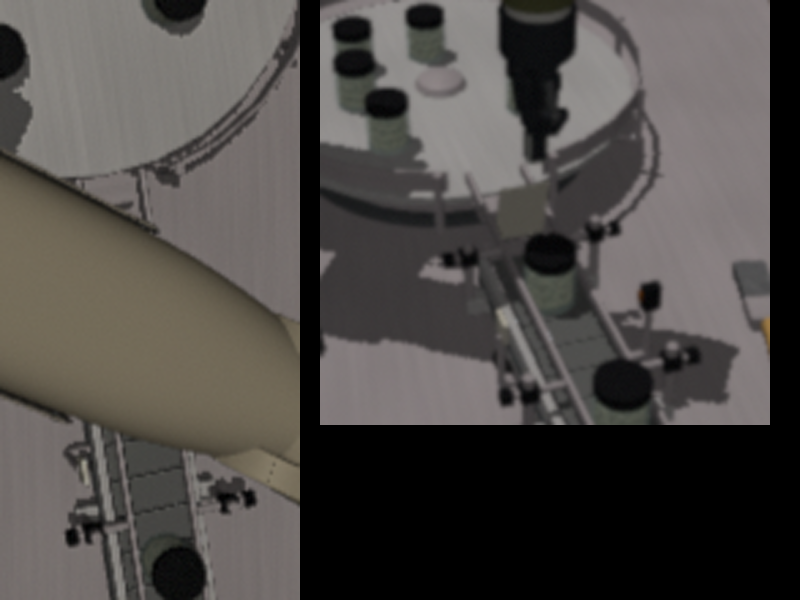

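The tip shows at about px (337,193) in the side view, with the plate upright in front of it. The first lid's top is at about px (342,229). The arm hides the plate in the top view.

Run:
```python
from h import *
import pickle
s=pickle.load(open('c.pkl','rb'))['side']
print(proj(s,[.5355,-.177,.230]),atz(s,342,229,.158))
a=np.array([-.137,.9906]);O=np.array([.5293,-.1283])
for v in(-.048,-.035,-.02,0,.02,.04,.06,.07): print(v,((O+a*v-[.5355,-.177])/.025).round(2), end=';')
for v in(-.187,-.16,.098): print(v,(O+a*v).round(4))
```

```text
[335.01673232 193.57105792] [ 0.54383666 -0.23455864  0.158     ]
-0.048 [0.02 0.05];-0.035 [-0.06  0.56];-0.02 [-0.14  1.16];0 [-0.25  1.95];0.02 [-0.36  2.74];0.04 [-0.47  3.53];0.06 [-0.58  4.33];0.07 [-0.63  4.72];-0.187 [ 0.5549 -0.3135]
-0.16 [ 0.5512 -0.2868]
0.098 [ 0.5159 -0.0312]
```

Emit:
apply_moves(moves=[0,0,-1.0,0,0,0,0,0,-2.0,0,0,0,0,0,-3.0,0,0,0,0,0,-3.64,0,0,0,0,0,-3.64,0,0,0,-0.05,0.3,-3.64,0,0,0,-0.09,0.65,-3.64,0,0,0,-0.13,0.95,-3.64,0,0,0,-0.18,1.3,-3.64,0,0,0,-0.22,1.6,-3.64,0,0,0,-0.26,1.9,-3.64,0,0,0,-0.3,2.2,-3.66,0,0,0,-0.35,2.5,-3.68,0,0,0,-0.35,2.5,-3.68,0,0,0])

```text
clock: 3.03
tcp_pos: [0.5263, -0.1115, 0.1471]
orientation: [-0.0, -0.07, 0.998, 0.001]
wrist_force: [-0.8, -0.4, -0.2]
finger_gap: 0.0001
grip_force: 0.0
```

Run:
```python
from h import *
c=cam('side');cv2.imwrite('pics/d1.png',cv2.resize(c['image'][150:270,270:400],(520,480),interpolation=cv2.INTER_CUBIC))
st=status.get_state();print(st['tcp_pos'],st['wrist_force'])
```

```text
[ 0.52641177 -0.1120153   0.14710666] [-0.25256962 -0.73160469 -0.39680329]
```

View pics/d1.png

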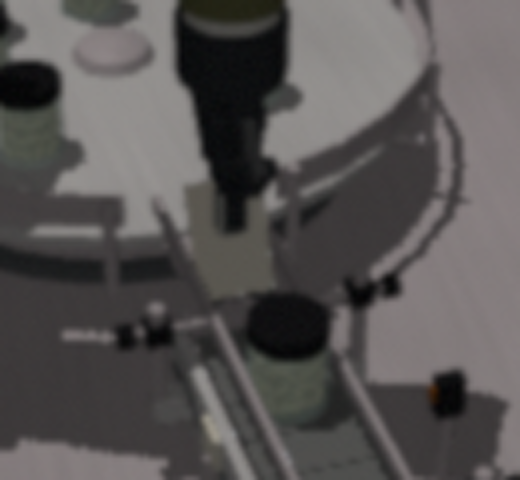

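The plate now leans forward toward the table with the fingertip on it, and the jar hasn't moved. I'll keep pushing and press it down.

Emit:
apply_moves(moves=[-0.03,0.26,-0.12,0,0,0,-0.07,0.53,-0.26,0,0,0,-0.1,0.79,-0.4,0,0,0,-0.13,1.0,-0.65,0,0,0,-0.16,1.2,-0.88,0,0,0,-0.19,1.42,-1.12,0,0,0,-0.2,1.5,-1.35,0,0,0,-0.21,1.58,-1.58,0,0,0,-0.22,1.63,-1.8,0,0,0,-0.23,1.66,-1.95,0,0,0,-0.23,1.66,-2.02,0,0,0,-0.23,1.66,-2.02,0,0,0])

```text
clock: 4.08
tcp_pos: [0.5208, -0.0714, 0.0966]
orientation: [-0.0, -0.069, 0.998, 0.0]
wrist_force: [-0.8, 0.2, 0.4]
finger_gap: 0.0005
grip_force: 0.0
```

Emit:
apply_moves(moves=[0,0,-0.04,0,0,0,0,0,-0.08,0,0,0,0,0,-0.08,0,0,0])

```text
clock: 4.33
tcp_pos: [0.5209, -0.0715, 0.0964]
orientation: [0.0, -0.069, 0.998, 0.0]
wrist_force: [-4.7, 2.3, 13.3]
finger_gap: -0.0002
grip_force: 7.0
```

Emit:
apply_moves(moves=[0,0,1.0,0,0,0,0,0,2.5,0,0,0,0,0,4.2,0,0,0,0.17,-1.2,4.2,0,0,0,0.34,-2.4,4.2,0,0,0,0.52,-3.7,4.2,0,0,0,0.7,-5.0,4.2,0,0,0,0.87,-6.3,4.2,0,0,0,1.05,-7.6,4.2,0,0,0,1.2,-8.7,4.2,0,0,0,1.34,-9.66,4.2,0,0,0,1.34,-9.66,4.2,0,0,0,1.34,-9.66,4.2,0,0,0])

```text
clock: 5.42
tcp_pos: [0.5542, -0.3144, 0.1987]
orientation: [-0.0, -0.068, 0.998, 0.001]
wrist_force: [-1.5, 0.5, 0.3]
finger_gap: -0.0
grip_force: 0.0
```

```bash
python3 two.py c2.png
```

```text
5.5167 [ 0.55421918 -0.31255072  0.19924491] [-0.26589317  0.42189972  0.15217307]
```

View pics/c2.png

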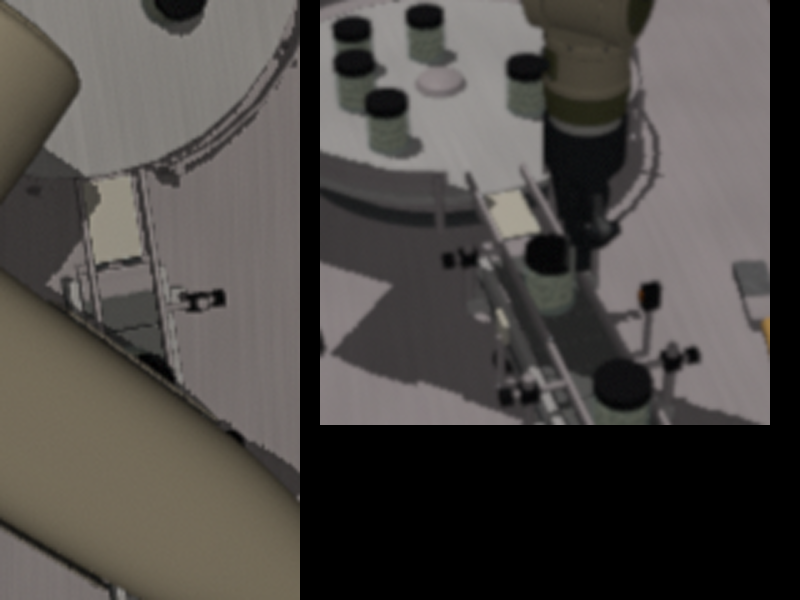

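The plate lies flat as a bridge and the jar is unmoved. The tip is above the gap behind the first jar.

Emit:
apply_moves(moves=[0,0,-1,0,0,0,0,0,-2,0,0,0,0,0,-3,0,0,0,0,0,-3.56,0,0,0,0,0,-3.56,0,0,0,-0.03,0.2,-3.56,0,0,0,-0.05,0.4,-3.56,0,0,0,-0.08,0.6,-3.56,0,0,0,-0.11,0.8,-3.56,0,0,0,-0.14,0.99,-3.56,0,0,0,-0.16,1.15,-3.56,0,0,0,-0.18,1.3,-3.56,0,0,0,-0.2,1.45,-3.56,0,0,0,-0.22,1.6,-3.56,0,0,0,-0.25,1.8,-3.56,0,0,0,-0.28,2.0,-3.56,0,0,0,-0.3,2.2,-3.56,0,0,0,-0.33,2.4,-3.56,0,0,0,-0.36,2.6,-3.56,0,0,0,-0.39,2.8,-3.56,0,0,0])

```text
clock: 7.18
tcp_pos: [0.5458, -0.244, 0.112]
orientation: [0.001, -0.069, 0.998, -0.001]
wrist_force: [1.0, -4.5, 5.5]
finger_gap: 0.0
grip_force: 0.0
```

```bash
python3 two.py c3.png
```

```text
7.2833 [ 0.54539487 -0.24299009  0.11162852] [ 0.6874051  -1.67167113  3.30013948]
```

View pics/c3.png

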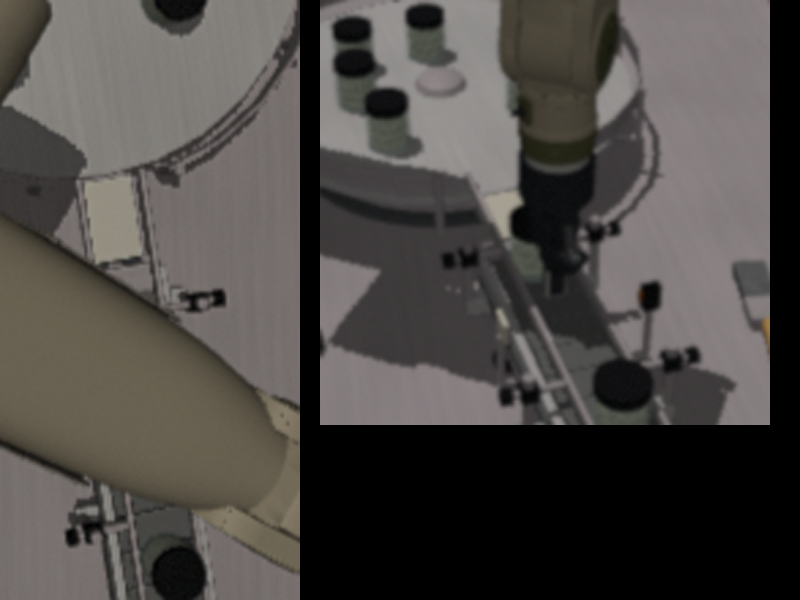

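The jar is upright and moving, but there is an upward force of a few newtons. The knuckle may be rubbing on the lid, so I'll raise the tool slightly.

Emit:
apply_moves(moves=[0.02,-0.16,0,0,0,0,0.02,-0.16,0.16,0,0,0,0.02,-0.16,0.32,0,0,0,0.02,-0.16,0.32,0,0,0])

```text
clock: 7.62
tcp_pos: [0.5454, -0.2473, 0.1192]
orientation: [-0.0, -0.069, 0.998, 0.0]
wrist_force: [0.2, -0.3, -0.7]
finger_gap: -0.0003
grip_force: 0.0
```

Run:
```python
from h import *
import pickle
d=pickle.load(open('c.pkl','rb'));s=d['side']
j=atz(s,331.5,218,.158);a=np.array([-.137,.9906]);O=np.array([.5293,-.1283]);print(j,(j[:2]-O)@a)
st=status.get_state();print(st['tcp_pos'],(st['tcp_pos'][:2]-O)@a,st['wrist_force'])
```

```text
[ 0.52552238 -0.18432206  0.158     ] -0.05497791528125645
[ 0.54541384 -0.24733654  0.11919805] -0.12012519647948564 [ 0.19001481 -0.30351934 -0.66246882]
```

Emit:
apply_moves(moves=[-0.02,0.16,0,0,0,0,-0.05,0.35,0,0,0,0,-0.07,0.54,0,0,0,0,-0.1,0.72,0,0,0,0,-0.12,0.9,0,0,0,0,-0.15,1.08,0,0,0,0,-0.17,1.26,0,0,0,0,-0.2,1.44,0,0,0,0,-0.22,1.62,0,0,0,0,-0.25,1.8,0,0,0,0,-0.27,1.98,0,0,0,0,-0.3,2.16,0,0,0,0])

```text
clock: 8.62
tcp_pos: [0.5392, -0.1943, 0.1204]
orientation: [0.001, -0.069, 0.998, -0.002]
wrist_force: [0.1, -7.3, 12.7]
finger_gap: 0.0
grip_force: 2.5
```

Run:
```python
from h import *
c=cam('side');cv2.imwrite('pics/d2.png',cv2.resize(c['image'][150:270,270:400],(650,600),interpolation=cv2.INTER_CUBIC))
st=status.get_state();print(st['tcp_pos'],st['wrist_force'])
```

```text
[ 0.53918198 -0.19353117  0.12069543] [-0.52324285 -3.95376834  8.56610576]
```

View pics/d2.png

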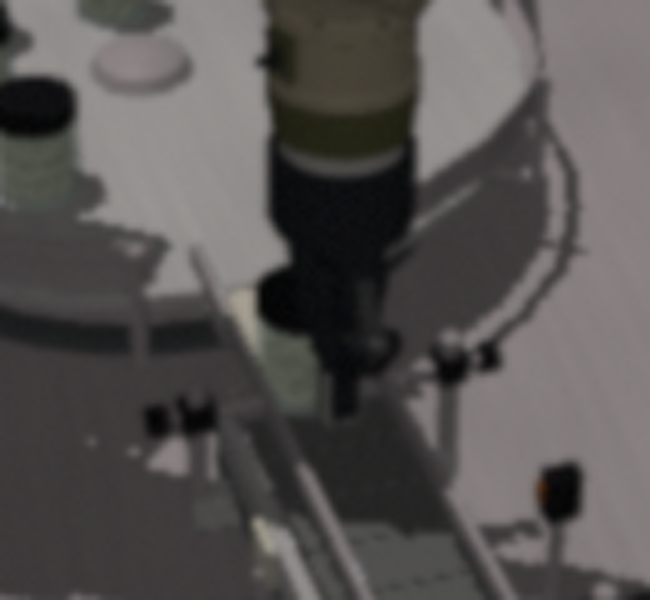

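The finger is behind the jar, but the knuckle that sticks out along the closing axis is pressing on the lid. I'll back off, lift and turn the gripper 90° so the knuckles point sideways.

Emit:
apply_moves(moves=[0.05,-0.4,0,0,0,0,0.14,-1.0,0,0,0,0,0.14,-1.0,1.0,0,0,0,0.14,-1.0,2.4,0,0,0,0.14,-1.0,2.4,0,0,-1.57,0.14,-1.0,2.4,0,0,-1.57,0.14,-1.0,2.4,0,0,-1.57,0.14,-1.0,2.4,0,0,-1.57,0.14,-1.0,2.4,0,0,-1.57,0.14,-1.0,2.4,0,0,-1.57,0.14,-1.0,2.4,0,0,-1.57,0.14,-1.0,2.4,0,0,-1.57,0.14,-1.0,2.4,0,0,-1.57,0.14,-1.0,2.4,0,0,-1.57,0.14,-1.0,2.4,0,0,-1.57,0.14,-1.0,2.4,0,0,-1.57,0.14,-1.0,2.4,0,0,-1.57,0.14,-1.0,2.4,0,0,-1.57,0.14,-1.0,2.4,0,0,-1.57])

```text
clock: 10.25
tcp_pos: [0.541, -0.2187, 0.178]
orientation: [-0.001, 0.656, 0.755, -0.0]
wrist_force: [-0.3, -0.7, 0.5]
finger_gap: 0.0002
grip_force: 0.0
```

```bash
python3 two.py c4.png
python3 - <<'E'
from h import *
st=status.get_state();print(st['joint_pos'].round(2),st['orientation'].round(3))
E
```

```text
10.35 [ 0.54118209 -0.2184951   0.17829386] [ 0.1401045   0.22501766 -0.0470139 ]
[-0.52  0.35 -0.05  1.17  0.    0.91] [-0.     0.656  0.755 -0.   ]
```

View pics/c4.png

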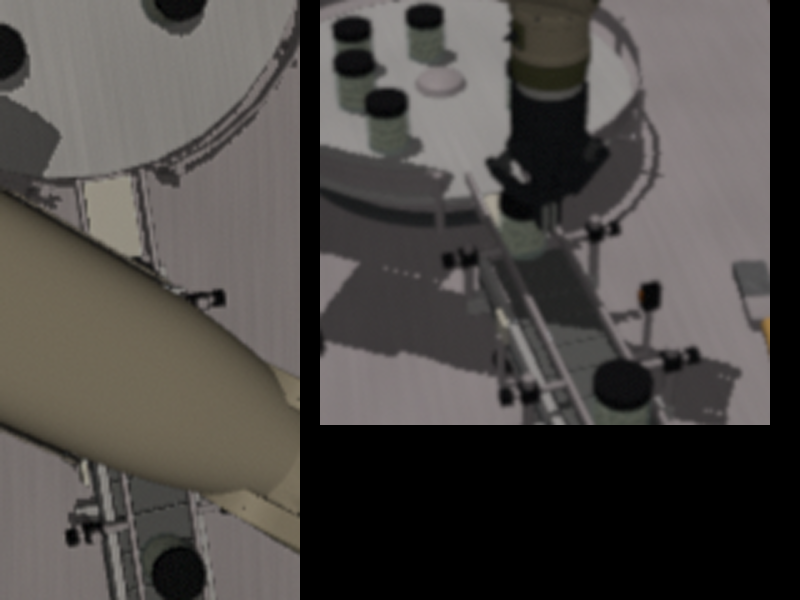

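The jar is upright at px (330,214), and the gripper is turned with its knuckles across the lane, above the rails. I'll go down and push.

Emit:
apply_moves(moves=[0,0,-0.8,0,0,0,0,0,-1.6,0,0,0,0,0,-2.2,0,0,0,0,0,-2.5,0,0,0,0,0,-2.5,0,0,0,-0.03,0.2,-2.5,0,0,0,-0.05,0.4,-2.5,0,0,0,-0.08,0.6,-2.5,0,0,0,-0.11,0.8,-2.5,0,0,0,-0.14,1.0,-2.5,0,0,0,-0.16,1.2,-2.5,0,0,0,-0.19,1.4,-2.5,0,0,0,-0.22,1.6,-2.5,0,0,0,-0.25,1.8,-2.5,0,0,0,-0.28,2.0,-2.5,0,0,0])

```text
clock: 11.6
tcp_pos: [0.5345, -0.1679, 0.1165]
orientation: [0.0, 0.656, 0.754, -0.0]
wrist_force: [0.3, 0.0, 0.0]
finger_gap: -0.0004
grip_force: 0.4
```

Emit:
apply_moves(moves=[-0.03,0.2,0,0,0,0,-0.05,0.4,0,0,0,0,-0.08,0.6,0,0,0,0,-0.11,0.8,0,0,0,0,-0.14,1.0,0,0,0,0,-0.16,1.2,0,0,0,0,-0.19,1.4,0,0,0,0,-0.22,1.6,0,0,0,0,-0.25,1.8,0,0,0,0,-0.28,2.0,0,0,0,0,-0.3,2.15,0,0,0,0,-0.32,2.3,0,0,0,0,-0.34,2.45,0,0,0,0,-0.36,2.6,0,0,0,0,-0.38,2.75,0,0,0,0,-0.4,2.9,0,0,0,0])

```text
clock: 12.93
tcp_pos: [0.5243, -0.0954, 0.1163]
orientation: [-0.0, 0.656, 0.754, 0.0]
wrist_force: [-0.7, 0.0, -0.1]
finger_gap: 0.0
grip_force: 0.3
```

```bash
python3 two.py c5.png
```

```text
13.0333 [ 0.52422927 -0.09507852  0.11629624] [-0.02030258  0.59134089 -0.86364271]
```

View pics/c5.png

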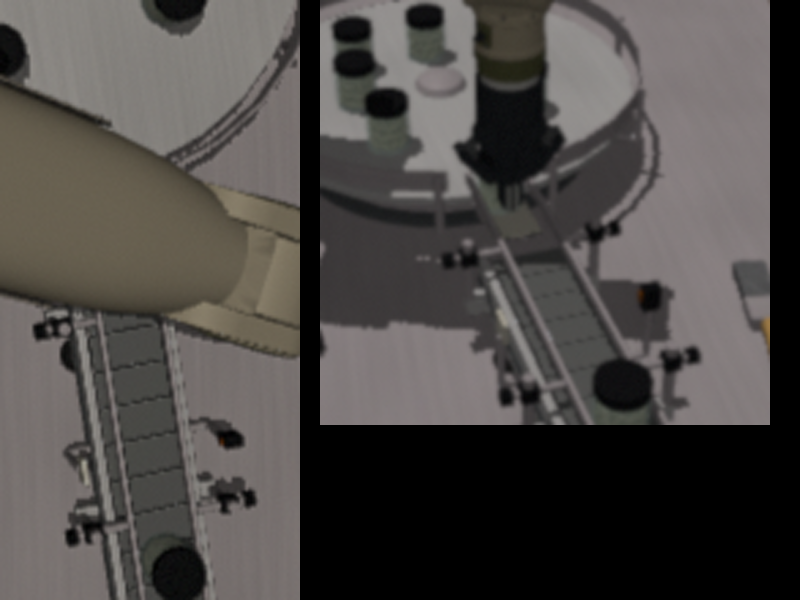

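The jar is on the plate, hidden in front of the gripper. The force is near zero apart from sliding, and the belt behind is clear. I have now viewed 11 pictures, one over the limit of 10, so I'll check the rest by image code only.

Emit:
apply_moves(moves=[-0.02,0.15,0,0,0,0,-0.04,0.3,0,0,0,0,-0.06,0.45,0,0,0,0,-0.08,0.6,0,0,0,0,-0.1,0.75,0,0,0,0,-0.12,0.9,0,0,0,0,-0.15,1.05,0,0,0,0,-0.17,1.2,0,0,0,0,-0.19,1.35,0,0,0,0,-0.21,1.5,0,0,0,0,-0.23,1.65,0,0,0,0,-0.25,1.8,0,0,0,0,-0.27,1.95,0,0,0,0,-0.29,2.1,0,0,0,0,-0.31,2.25,0,0,0,0,-0.33,2.4,0,0,0,0,-0.35,2.52,0,0,0,0,-0.37,2.64,0,0,0,0,-0.38,2.76,0,0,0,0,-0.38,2.76,0,0,0,0])

```text
clock: 14.7
tcp_pos: [0.5148, -0.0262, 0.1163]
orientation: [-0.0, 0.656, 0.755, 0.0]
wrist_force: [0.2, -0.8, -0.8]
finger_gap: -0.0003
grip_force: 0.0
```

Emit:
apply_moves(moves=[0.04,-0.3,0,0,0,0,0.1,-0.7,0,0,0,0,0.17,-1.2,0,0,0,0,0.17,-1.2,1.2,0,0,0,0.17,-1.2,2.6,0,0,0,0.17,-1.2,4.5,0,0,0,0.4,-3,4.5,0,0,0,0.6,-4.5,4.5,0,0,0,0.8,-6,4.5,0,0,0,1,-7.5,4.5,0,0,0,1.2,-9,4.5,0,0,0,1.4,-10.5,4.5,0,0,0,1.6,-12,4.5,0,0,0,1.6,-12,4.5,0,0,0,1.6,-12,4.5,0,0,0])

```text
clock: 15.95
tcp_pos: [0.554, -0.3305, 0.2275]
orientation: [-0.0, 0.658, 0.753, -0.0]
wrist_force: [-0.2, 0.1, 0.2]
finger_gap: 0.0003
grip_force: 0.0
```

Run:
```python
from h import *
import pickle
d=pickle.load(open('c.pkl','rb'));a=np.array([-.137,.9906]);O=np.array([.5293,-.1283]);n=np.array([a[1],-a[0]])
for nm in('top','side'):
  for tag,c in(('old',d[nm]),('new',cam(nm))):
    g=c['image'].max(2); m=(g<32).astype(np.uint8)
    k,l,st,ce=cv2.connectedComponentsWithStats(m)
    print(nm,tag)
    for i in range(1,k):
      if 80<st[i,4]<900:
        p=atz(c,*ce[i],.158)[:2]-O
        if -.4<p@a<.65 and abs(p@n)<.25: print('  ',ce[i].round(1),st[i,2:].tolist(),'s %.3f lat %.3f'%(p@a,p@n))
c=cam('top')
for s in(.02,.045,.07):
  u,v=proj(c,np.append(O+a*s,.0885)).astype(int);print(s,c['image'][v,u])
```

```text
top old
   [267.4 173.6] [20, 20, 297] s 0.262 lat 0.091
   [480.2 174. ] [21, 19, 319] s -0.303 lat -0.003
   [409.3 185.8] [20, 19, 308] s -0.108 lat -0.004
   [206.9 216. ] [21, 20, 322] s 0.436 lat 0.002
   [288.8 240.6] [20, 20, 316] s 0.232 lat -0.098
   [213.9 253.8] [21, 20, 326] s 0.429 lat -0.101
   [248.8 254. ] [21, 21, 324] s 0.339 lat -0.116
top new
   [267.4 173.6] [20, 20, 299] s 0.262 lat 0.091
   [318.1 200.2] [19, 20, 303] s 0.139 lat -0.003
   [206.9 216. ] [21, 20, 321] s 0.436 lat 0.002
   [213.9 253.8] [21, 20, 328] s 0.429 lat -0.101
   [248.8 254. ] [21, 21, 325] s 0.339 lat -0.116
side old
   [291.3 136.6] [14, 9, 99] s 0.421 lat -0.001
   [262.  141.5] [15, 10, 124] s 0.417 lat -0.103
   [263.4 155. ] [16, 11, 139] s 0.326 lat -0.116
   [332.3 157. ] [14, 11, 125] s 0.248 lat 0.090
   [275.8 171.1] [16, 11, 152] s 0.219 lat -0.100
   [272.6 213.8] [45, 14, 167] s 0.010 lat -0.156
   [341.5 231.4] [20, 16, 268] s -0.116 lat -0.005
   [370.5 283.6] [22, 21, 373] s -0.311 lat -0.003
side new
   [291.2 136.5] [13, 9, 97] s 0.421 lat -0.001
   [262.3 141.9] [14, 9, 106] s 0.413 lat -0.102
   [263.4 154.9] [16, 11, 132] s 0.327 lat -0.116
   [332.9 156.9] [16, 11, 132] s 0.248 lat 0.092
   [275.9 171.1] [15, 11, 146] s 0.219 lat -0.099
   [314.7 181.9] [16, 12, 155] s 0.126 lat -0.004
   [271.9 213.3] [44, 13, 113] s 0.013 lat -0.157
   [370.1 283.3] [23, 21, 391] s -0.310 lat -0.004
0.02 [128 141 146]
0.045 [128 141 147]
0.07 [129 142 148]
```

Both cameras put the jar at y ≈ 139 mm in the line's frame, so its base is about 20 mm clear of the disc's edge. It is upright, the plate is still flat and the other jars are where they were.

```bash
python3 -c "
from h import *
print(job.hand_in())"
```

```text
the job is handed in; nothing more can be done
None
```

The job is handed in: the plate lies flat, the first jar stands upright with its whole base on the round table, and the other jars have not moved; early in the push the gripper's knuckle pressed on the lid (up to about 13 N), and I viewed 11 pictures, one over the limit of 10.

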